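# Load the indexing drill jig and index it under the bush

### The arm

A 6-joint arm with a two-finger parallel gripper is mounted at the origin on a cart in front of the work surface, level with it; the furniture and walls round the work are solid. World frame = base frame: x ahead of the robot, y to its left, z up, the work surface at z = 0. Lengths are in m, angles in rad, forces in N, time in s.
With the tool pointing down it reaches from about 0.35 to 0.975 m from the base axis. Payload 7.1 kg.
Tool frame: the origin (TCP) lies midway between the tips of the shut fingers; the grasp point (between the pads) lies 19 mm behind it; z points along the fingers, y is the line along which they close (so a half turn about z gives the same grasp; the last joint's range is limited). The gripper opens to 88 mm and grips with 3 to 60 N. Pads are 20 mm wide; open, the fingers measure 115 mm over their backs; the gripper's body (75 mm by 178 mm) begins 61 mm behind the grasp point.
Start: joints at [1.223, 0.423, 1.63, -0, 1.089, -0.019], TCP at [0.202, 0.592, 0.223] pointing down, gripper open.
Joint ranges: [-3, 3], [-0.9, 2.11], [0.09, 2.58], [-1.31, 4.45], [0.11, 2.69], [-2.54, 2.54]. Speed limits (rad/s): [2.39, 2.39, 3.01, 3.14, 3.14, 3.14].

### API

Orientations are given as a unit quaternion [w, x, y, z].
In Python, from station import manip gives the robot as it stands. Calls block until the motion is done:
- manip.move_pose(position, orientation): joint-space move of the TCP to a pose.
- manip.movel(position, frame=None, v=0.15, until_force=None): straight line of the TCP; frame=None keeps the orientation; v is the mean speed in m/s. With until_force (N) it stops when the force on the tool has changed by that much, and returns True; else False.
- manip.movej(angles): joint-space move.
- manip.command_gripper(opening): opening from 0.0 (shut) to 1.0 (fully open); the grip force is fixed at half the most; returns when the fingers have stopped.
- manip.wait(seconds).
- manip.inverse_kinematics(position, orientation): joint angles nearest the present ones, or None.
- manip.read_camera(name): name is "scene" or "top" or "wrist"; returns the picture (420x560x3 uint8, red, green, blue); there is no depth.
- manip.camera_info(name): a dict with "intrinsics" (3x3 intrinsics, pixels), "T" (4x4, takes a point from camera to world coordinates); the wrist camera has in their place "tool_from_camera" (4x4, takes a point from camera to tool coordinates, whose origin is the TCP and whose axes are the flange's). Camera axes: x right, y up, looking along -z (the intrinsics and any distortion apply to the point x, -y, -z); pixel columns grow to the right and rows downward; lengths in m; the calibration is good to about 2 mm. The wrist camera is an equidistant fisheye: a pixel r from the principal point sees the ray r / f radians off the axis. A picture is of the moment at which its call begins: read the wrist's pose just before it. camera_info takes no time and is no camera call.
A pose or a line that the arm cannot do raises manip.MotionError and nothing moves.
- manip.job_done(): hands the job in; it is judged then, once.
Readings, each from a call of its own:
- manip.get_time(): time.
- manip.get_joint_pos(): joint angles.
- manip.get_qvel(): joint speeds.
- manip.get_effort(): joint torques, N m.
- manip.get_tcp_pos(): TCP position.
- manip.get_ee_rot(): TCP orientation.
- manip.get_ft_force(): force on the tool from outside, world axes, zero at the start.
- manip.get_ft_torque(): the same for the moment, N m.
- manip.get_grip_width(): opening from 0.0 (shut) to 1.0 (fully open).
- manip.get_finger_force(): force on a finger pad.
Only numpy, scipy, OpenCV 4.12 (cv2) and the standard library are available. Lean on these libraries where they do the work, as an engineer would, in place of code of your own. Each camera call takes 0.05 s, during which the arm holds its last target. There are 200 camera calls.

### The job

Load the dark walnut blank into the drill jig: slide the red thumb latch sideways so that the sprung leaf flies open, lay the blank flat in the nest between the hinge block and the latch block, let go of it, and press the leaf shut over it until the latch snaps back. Then lift the sprung index pin by its black knob, swing the head clockwise a quarter turn so that the nest stands under the drill bush, and let the pin drop fully home in the hole there. Leave the other blanks and the things on the bench where they are.

Things in the scene. Friction and masses are not known exactly. Their poses are not given: they have to be found in the camera images.
- drill_jig: Fixed indexing drill jig on a round plywood base, 276 mm across, 18 mm thick, with a foot 60 mm wide out to x = 170 mm. Origin: bench top, under the head's turning axis; z up. Loading station: the nest points along its +y; drilling station: along +x, under the bush. Grey turning head 180 mm across, top at 42 mm. Green post at x 133 to 163, y -25 to 25 mm carries a green arm to the bush.
- index_ring (a point): centre of the fixed aluminium index ring's top face, 28 mm above the bench; ring 240 mm across, 12 brass-rimmed holes 10 mm wide every 30 degrees on a circle of 105 mm radius, one each on the jig's +x, +y, -x and -y axes. With the nest at the drilling station the pin stands in the hole on the jig's -x axis.
- drill_bush (a point): centre of the drill bush's lower end, 62 mm from the head's axis, 92 mm above the bench; steel bush 20 mm across in a green arm 24 mm wide, 112 to 128 mm above the bench, that reaches from the post to the bush
- head (a joint): turn of the head about its vertical axis, rad; 0 = loading station (start), grows clockwise seen from above, pi/2 = nest under the drill bush; stops at -0.6 and 2.2. Turns with light friction (0.10 N m), and only while the index pin is lifted clear.
- nest (a point): centre of the nest's floor, on the head 62 mm from its axis, 50 mm above the bench. Turns with the head: x outward, z up. The blank lies here, long side along x, in 64 mm between hinge block (inner) and latch block (outer), 44 mm wide, 28 mm high (latch block 31 mm beyond x = 47). Sides open but for two guides 6 mm high, 44 mm apart. Blocks and guides have 3 mm lead-in bevels.
- leaf_hinge (a point): centre of the leaf's hinge pin, 41 mm inward of the nest's centre, 82.5 mm above the bench, axis along the nest's y. The leaf is an aluminium plate 5 mm thick, 40 mm wide, with a 22 mm drill window and a red stripe, reaching 77 mm from this axis, then a lip 12 mm wide to 86 mm. Shut, its top is 85 mm above the bench, its underside 2 mm above a seated blank.
- leaf (a joint): opening of the leaf, rad; 0 = shut, flat over the nest (start); 2.0 = sprung fully open, leaning inward past upright, its end 160 mm above the bench. The spring opens it with about 0.07 N m: 1 to 2 N pushes it over from behind (from the head's axis side) round the hinge; pressing its outer end the last 15 mm down past the latch's sloped tooth takes 5 to 8 N.
- leaf_lip (a point): point on the leaf's upper face near its free end, 75 mm from the hinge axis; moves with the leaf
- latch (a joint): travel of the thumb latch, m; 0 = home, tooth over the leaf's lip (start), up to 0.009 = slid aside toward the nest's +y; from 0.005 the leaf is free and springs open. A spring (2 to 4 N) returns it. The tooth is sloped above: the leaf pushes it aside when pressed shut, and it snaps back over the lip.
- latch_button (a point): middle of the top of the red thumb button, 105 mm above the bench, on the head 118 mm from its axis (56 mm outward of the nest's centre, 2.5 mm to the nest's +y); button 14 mm (radial) x 15 mm (sideways) x 10 mm, on a steel stem of the same width 13 mm high. Push it sideways, toward the nest's +y.
- index_pin (a joint): lift of the sprung index pin, m; 0 = fully home in a hole (start), 0.0072 and more = clear of the ring, 0.013 = upper stop. The spring presses it down with 4 N at home and 7 N at the top. Not held up, it falls into the next hole that it passes.
- pin_knob (a point): middle of the index pin's black knob, on the pin's vertical axis, 78 mm above the bench when home; knob 22 mm across, from 66 to 89 mm above the bench; it spins freely about its own axis. It stands on the head 105 mm from its axis, across from the nest, and turns with the head; the steel collar below it is 24 mm across, top at 60 mm.
- blank_tray: Fixed plywood tray with three bays side by side along its y, 50 mm apart, open at both ends (x) and on top. Tray 54 x 155 x 31 mm, floor 6 mm thick; the walls between the bays are 5 mm thick and reach 25 mm above the floor. Origin: centre of its underside.
- blank_walnut: the blank to be drilled: dark brown walnut block 60 x 40 x 28 mm, long side along its x, pencil cross on top; origin: centre of its underside. It lies in one of the tray's bays with its ends standing 3 mm out, so there it can be taken only by its ends (60 mm); in the nest only its long sides (40 mm) are open to the fingers.
- blank_maple: bystander: pale maple blank of the same size in another bay; origin: centre of its underside
- blank_cherry: bystander: reddish cherry blank of the same size in another bay; origin: centre of its underside
- screw_jar: bystander: glass jar with blue lid, 67 mm across, 86 mm high; origin: centre of its underside
- wax_tin: bystander: flat round tin, 83 mm across, 30 mm high; origin: centre of its underside
- glue_bottle: bystander: glue bottle, 57 mm across, 166 mm high; origin: centre of its underside
- tape_measure: bystander: grey tape measure, 38 x 97 x 66 mm; origin: centre of its underside
- awl: bystander: awl with wooden handle, 27 x 148 x 27 mm; origin: centre of its underside
- bench_dog: bystander: black bench dog pin standing upright on its wider end, 28 mm across, 68 mm high; origin: centre of its underside

How it is judged:
On the way, in this order (a step that is already met when the one before it is completed fails the run):
1. the latch slid aside and the leaf sprung open (value of joint leaf above 1.5 rad), for 0.1 s.
2. the walnut blank lies flat in the nest, let go, the leaf still open and the pin home (x of blank_walnut in the frame of nest between -0.005 and 0.005 m and y of blank_walnut in the frame of nest between -0.005 and 0.005 m and z of blank_walnut in the frame of nest between -0.004 and 0.004 m and angle between blank_walnut's own z axis and vertical below 0.08 rad and value of joint leaf above 1 rad and contact force between the fingers and blank_walnut below 0.3 N and value of joint index_pin below 0.0015 m), for 0.2 s.
3. the leaf shut and latched over the blank, the head still at the loading station (x of blank_walnut in the frame of nest between -0.005 and 0.005 m and y of blank_walnut in the frame of nest between -0.005 and 0.005 m and z of blank_walnut in the frame of nest between -0.004 and 0.004 m and angle between blank_walnut's own z axis and vertical below 0.08 rad and value of joint leaf below 0.04 rad and value of joint latch below 0.002 m and value of joint head below 0.05 rad), for 0.2 s.
4. the index pin lifted clear of the ring with the leaf latched (value of joint leaf below 0.04 rad and value of joint latch below 0.002 m and value of joint index_pin above 0.0072 m), for 0.1 s.
At the end, for the whole second after the job is handed in: head at rest at the drilling station (within 0.03 rad, nest within 5 mm of the bush), index pin home (under 1.5 mm), leaf shut (under 0.04 rad), latch home (under 2 mm), walnut blank flat in the nest (within 5 mm of its centre, 4 mm of its floor) (value of joint head between 1.5408 and 1.6008 rad and value of joint index_pin below 0.0015 m and horizontal distance between nest and drill_bush below 0.005 m and velocity of joint head between -0.05 and 0.05 rad/s and value of joint leaf below 0.04 rad and value of joint latch below 0.002 m and x of blank_walnut in the frame of nest between -0.005 and 0.005 m and y of blank_walnut in the frame of nest between -0.005 and 0.005 m and z of blank_walnut in the frame of nest between -0.004 and 0.004 m and angle between blank_walnut's own z axis and vertical below 0.08 rad); the robot touches nothing.
It fails at once if another blank or a bystander moved more than 25 mm or tipped (distance of any of blank_maple, blank_cherry, screw_jar, wax_tin, glue_bottle, tape_measure, awl, bench_dog from where it was at the start of the episode above 0.025 m or angle between any of blank_maple, blank_cherry, screw_jar, wax_tin, glue_bottle, tape_measure, awl, bench_dog's own z axis and vertical above 0.35 rad).
It also fails if it takes over 72 s, if anything falls off the work surface, if the arm or the gripper's body presses on something with over 40 N, if the wrist force passes 120 N, or if a joint passes its speed limit or range.

## Working session

There is one attempt and no reset: what is moved stays moved. The work goes in short steps, each a Python script; the robot and the scene stay as the last script left them, time stands still between calls to the robot, and variables do not carry over. Pictures are saved under pics/ and viewed, at most 10 in all, crops included, and the job is handed in when it is done.

```bash
mkdir -p pics
python3 - <<'E'
from station import manip
import cv2,numpy as np
np.set_printoptions(precision=4,suppress=True)
for n in("scene","top"):
    im=manip.read_camera(n); cv2.imwrite(f"pics/{n}0.png",im[:,:,::-1])
    i=manip.camera_info(n); print(n,i)
print(manip.camera_info("wrist"),manip.get_ee_rot(),manip.get_time())
E
```

```text
scene {'intrinsics': array([[417.907 ,   0.    , 276.2838],
       [  0.    , 417.907 , 212.8515],
       [  0.    ,   0.    ,   1.    ]]), 'T': array([[ 0.5147,  0.6253, -0.5866, -0.1029],
       [-0.8572,  0.3875, -0.3391, -0.3311],
       [ 0.0153,  0.6774,  0.7355,  0.8806],
       [ 0.    ,  0.    ,  0.    ,  1.    ]])}
top {'intrinsics': array([[492.3528,   0.    , 280.1755],
       [  0.    , 492.3528, 206.9125],
       [  0.    ,   0.    ,   1.    ]]), 'T': array([[ 0.2204,  0.9492, -0.2244,  0.1967],
       [-0.9754,  0.215 , -0.0486, -0.0385],
       [ 0.0021,  0.2296,  0.9733,  1.5446],
       [ 0.    ,  0.    ,  0.    ,  1.    ]])}
{'intrinsics': array([[325.1923,   0.    , 274.5975],
       [  0.    , 325.1923, 208.8366],
       [  0.    ,   0.    ,   1.    ]]), 'tool_from_camera': array([[-0.    ,  0.9576,  0.2882,  0.0772],
       [ 1.    ,  0.0001, -0.0002, -0.0001],
       [-0.0002,  0.2882, -0.9576, -0.164 ],
       [ 0.    ,  0.    ,  0.    ,  1.    ]])} [-0.0001  0.1637  0.9865 -0.0007] 0.1
```

View pics/scene0.png

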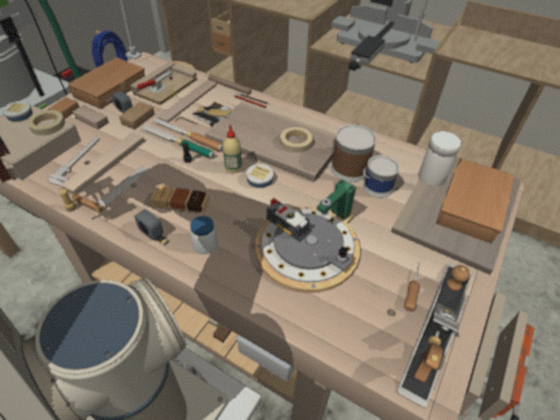

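View pics/top0.png

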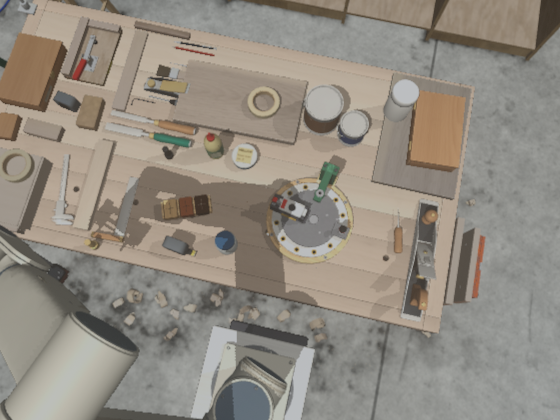

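The scene and top views show the jig at about top px (312,219), with its nest pointing left and the green post at (327,180). The tray is at (186,207), with the walnut (darkest) blank in the right bay at (202,205). Next I'll get rough positions and closer wrist views.

```bash
cat > h.py <<'E'
from station import manip
import cv2,numpy as np
from scipy.spatial.transform import Rotation as R
np.set_printoptions(precision=4,suppress=True)
def toolT():
    q=np.array(manip.get_ee_rot()); T=np.eye(4)
    T[:3,:3]=R.from_quat(q[[1,2,3,0]]).as_matrix(); T[:3,3]=manip.get_tcp_pos(); return T
def shot(name,file=None):
    i=manip.camera_info(name)
    T=i["T"] if name!="wrist" else toolT()@i["tool_from_camera"]
    im=manip.read_camera(name)[:,:,::-1].copy()
    if file: cv2.imwrite("pics/"+file+".png",im); np.savez("pics/"+file+".npz",T=T,K=i["intrinsics"],fish=name=="wrist")
    return im,(T,i["intrinsics"],name=="wrist")
def load(file):
    d=np.load("pics/"+file+".npz"); return cv2.imread("pics/"+file+".png"),(d["T"],d["K"],bool(d["fish"]))
def ray(c,uv):
    T,K,f=c; p=np.array([(uv[0]-K[0,2])/K[0,0],(uv[1]-K[1,2])/K[1,1]])
    if f:
        r=np.hypot(*p); d=np.array([*(p/max(r,1e-9)*np.sin(r)),np.cos(r)])
    else: d=np.array([*p,1.])
    return T[:3,3],T[:3,:3]@(d*[1,-1,-1])
def plane(c,uv,z):
    o,d=ray(c,uv); return o+d*(z-o[2])/d[2]
def proj(c,P):
    T,K,f=c; d=T[:3,:3].T@(np.array(P)-T[:3,3])*[1,-1,-1]
    if f:
        t=np.arctan2(np.hypot(d[0],d[1]),d[2]); p=d[:2]/max(np.hypot(d[0],d[1]),1e-9)*t
    else: p=d[:2]/d[2]
    return p*[K[0,0],K[1,1]]+K[:2,2]
def blobs(hsvlo,hsvhi,im,amin=15):
    m=cv2.inRange(cv2.cvtColor(im,cv2.COLOR_BGR2HSV),hsvlo,hsvhi)
    n,l,s,c=cv2.connectedComponentsWithStats(m); return [(c[i],s[i]) for i in range(1,n) if s[i,4]>=amin],l
def down(yaw):
    "tool z down, tool x along world yaw"
    c,s=np.cos(yaw),np.sin(yaw)
    q=R.from_matrix(np.array([[c,s,0],[s,-c,0],[0,0,-1]])).as_quat(); return q[[3,0,1,2]]
E
python3 - <<'E'
from h import *
im,c=load("top0") if False else shot("top","top1")
J=plane(c,(312,219),.03); P=plane(c,(327,180),.12); W=plane(c,(202,205),.034); t=plane(c,(171,209),.034); N=plane(c,(290,207),.085)
print(J,P,W,t,N,toolT())
for n in("screw jar",(225,243),.08),("tin",(244,156),.03),("dog",(168,153),.06),("glue",(213,145),.15),("tape",(177,245),.06): print(n[0],plane(c,n[1],n[2]))
mid=(J+W)/2
E
```

```text
[ 0.53  -0.069  0.03 ] [ 0.6376 -0.0866  0.12  ] [0.4966 0.2788 0.034 ] [0.4625 0.3706 0.034 ] [0.5396 0.0051 0.085 ] [[-0.9464  0.3229 -0.0004  0.2016]
 [ 0.3229  0.9464 -0.0011  0.5911]
 [ 0.     -0.0012 -1.      0.2221]
 [ 0.      0.      0.      1.    ]]
screw jar [0.3892 0.1717 0.08  ]
tin [0.6854 0.1887 0.03  ]
dog [0.632  0.4222 0.06  ]
glue [0.6598 0.2696 0.15  ]
tape [0.3536 0.3154 0.06  ]
```

Run:
```python
from h import *
manip.move_pose([.48,.28,.27],down(2.0)); a,_=shot("wrist","wt"); 
manip.move_pose([.54,-.05,.30],down(1.5)); b,_=shot("wrist","wj")
print(toolT()[:3,3],manip.get_joint_pos(),manip.get_time())
cv2.imwrite("pics/both.png",np.hstack([cv2.resize(a[60:360,80:480],(400,300)),cv2.resize(b[60:360,80:480],(400,300))]))
```

```text
[ 0.54   -0.0488  0.2998] [-0.1123  0.217   1.7362  0.0003  1.1888 -0.0434] 3.075
```

View pics/wt.png

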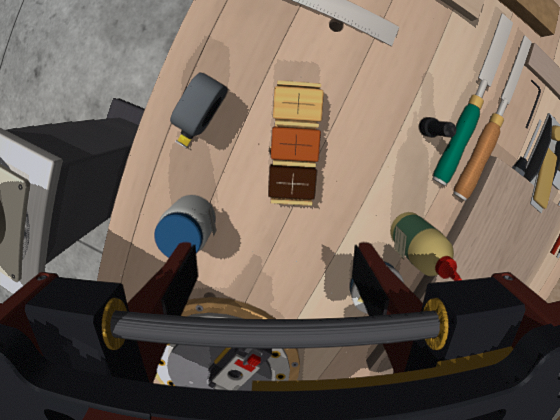

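View pics/wj.png

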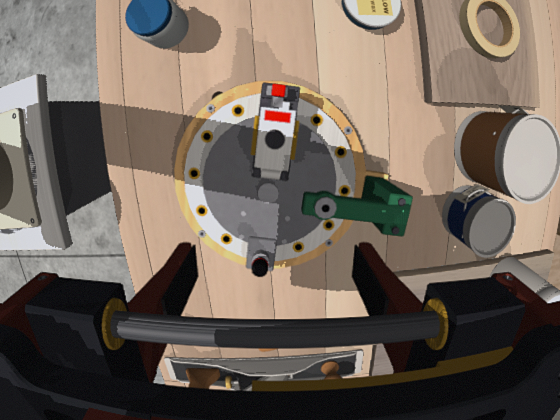

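wt shows the walnut with its pencil cross at (293,183), in the bay nearest the jig, with cherry and maple above it. wj shows the jig: nest pointing up, red button (279,90), stripe (278,117), bush (326,208), knob (260,264), and the index holes round the ring.

Run:
```python
from h import *
from scipy.optimize import least_squares
im,c=load("wj")
g=im.max(2)
# holes: dark small blobs whose ray on z=.028 lies near 105 mm from rough centre
m=(g<60).astype(np.uint8); n,l,s,ce=cv2.connectedComponentsWithStats(m)
pts=np.array([plane(c,ce[i],.028)[:2] for i in range(1,n) if 15<s[i,4]<200])
C=plane(c,(268,190),.042)[:2]
for it in range(4):
    k=[p for p in pts if abs(np.hypot(*(p-C))-.105)<(.015 if it<1 else .005)]
    r=least_squares(lambda x:[np.hypot(*(p-x))-.105 for p in k],C); C=r.x
k=np.array(k); a=np.degrees(np.arctan2(*(k-C).T[::-1]))
print("C",C,len(k),a%30,a,"res",r.fun)
th=np.angle(np.exp(1j*np.radians(a)*12).mean())/12; print("theta mod30 deg",np.degrees(th))
b=plane(c,(326,208),.128)[:2]; print("bush top",b,np.degrees(np.arctan2(*(b-C)[::-1])),np.hypot(*(b-C)))
for lo,hi in (((0,160,120),(6,255,255)),):
    for ce_,s_ in blobs(lo,hi,im,40)[0]: print("red",ce_,s_,plane(c,ce_,.105)[:2],plane(c,ce_,.085)[:2])
im,c=load("wt"); hsv=cv2.cvtColor(im,cv2.COLOR_BGR2HSV)
for y,x in((172,280),(195,308),(145,280),(100,290),(160,293),(183,300)): print(hsv[y,x])
```

```text
C [ 0.5337 -0.0619] 11 [19.1137 19.636  18.9328 19.6003 18.8408 19.504  18.9695 19.465  19.1166
 19.3705 22.4559] [ 109.1137   49.636   138.9328   19.6003  168.8408  -10.496  -161.0305
  -40.535  -130.8834  -70.6295  -97.5441] res [0.001  0.0006 0.0008 0.0008 0.0007 0.0006 0.0001 0.0003 0.0001 0.
 0.0019]
theta mod30 deg -10.46985541728646
bush top [ 0.5962 -0.0744] -11.26125842532563 0.06380697880490442
red [278.0519  89.8766] [272  84  13  13 154] [0.5531 0.0555] [0.5534 0.057 ]
red [277.1535 116.0702] [265 111  26  11 228] [0.5501 0.0267] [0.5503 0.0266]
[ 12 198  58]
[ 10 202  58]
[ 10 198 160]
[ 21 126 200]
[ 11 185  77]
[ 16  68 108]
```

```bash
cat >> h.py <<'E'
def blank(c,im,lo,hi,near,z):
    "centre, long-axis angle, size of a blank's top face at height z"
    m=cv2.inRange(cv2.cvtColor(im,cv2.COLOR_BGR2HSV),lo,hi)
    m=cv2.morphologyEx(m,cv2.MORPH_CLOSE,np.ones((7,7)))
    m=cv2.morphologyEx(m,cv2.MORPH_OPEN,np.ones((5,5)))
    n,l,s,ce=cv2.connectedComponentsWithStats(m); i=1+np.argmin(np.hypot(*(ce[1:]-near).T))
    k=max(cv2.findContours((l==i).astype(np.uint8),cv2.RETR_EXTERNAL,cv2.CHAIN_APPROX_NONE)[0],key=cv2.contourArea)
    P=np.array([plane(c,p,z)[:2] for p in k[:,0]],np.float32)*1000
    (cx,cy),(w,h),a=cv2.minAreaRect(P); a+=90*(h>w)
    return np.array([cx,cy])/1000,a%180,(w,h),s[i]
E
python3 - <<'E'
from h import *
from scipy.optimize import least_squares
im,c=load("wt")
print("walnut",blank(c,im,(4,120,30),(18,255,95),(293,183),.034))
print("cherry",blank(c,im,(4,150,120),(14,255,255),(295,145),.034))
print("cross",plane(c,(293,183),.034))
g=cv2.cvtColor(im,cv2.COLOR_BGR2HSV); s=g[172:195,278:308,1]; ys,xs=np.where(s<110); print(len(xs),np.median(xs)+278,np.median(ys)+172)
# jig refit without outlier
im,c=load("wj"); m=(im.max(2)<60).astype(np.uint8); n,l,s,ce=cv2.connectedComponentsWithStats(m)
C=np.array([.5337,-.0619]); k=np.array([plane(c,ce[i],.028)[:2] for i in range(1,n) if 15<s[i,4]<200])
k=k[abs(np.hypot(*(k-C).T)-.105)<.0016]
f=lambda x:np.concatenate([p-x[:2]-x[3]*np.array([np.cos(t),np.sin(t)]) for p in k for t in [x[2]+np.round((np.arctan2(*(p-x[:2])[::-1])-x[2])/(np.pi/6))*np.pi/6]])
r=least_squares(f,[*C,-.188,.105]); print(r.x,np.degrees(r.x[2]),len(k),abs(r.fun).max())
cr=cv2.resize(load("wt")[0][70:215,250:340],None,fx=4,fy=4,interpolation=cv2.INTER_CUBIC); cv2.imwrite("pics/crop1.png",cr)
E
```

```text
walnut (array([0.5026, 0.2871]), 24.42364501953125, (58.10148239135742, 51.2653923034668), array([ 269,  159,   47,   41, 1778], dtype=int32))
cherry (array([0.4867, 0.329 ]), 21.618459701538086, (58.605525970458984, 38.433902740478516), array([ 271,  128,   49,   33, 1470], dtype=int32))
cross [0.5056 0.2833 0.034 ]
76 292.0 183.0
[ 0.5337 -0.0613 -0.1875  0.1055] -10.745082775400155 10 0.0005126168163827605
```

View pics/crop1.png

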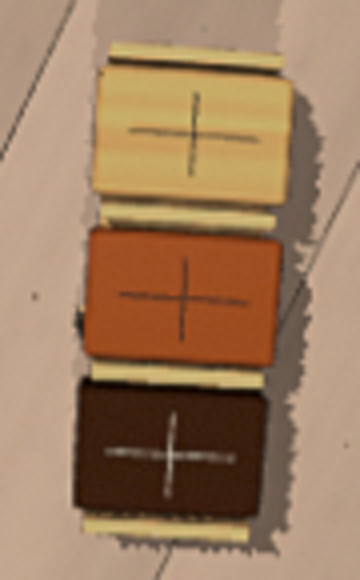

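The crop shows the maple, cherry and walnut tops. The walnut cross centre is at px (292.5,183.8), with arm ends at (276.2,182.8) and (309,184.8). The jig fit residual is 0.5 mm or less and agrees with the button. Now I'll push the latch.

```bash
cat >> h.py <<'E'
C=np.array([.5337,-.0613]); TH=-.1875; OUT=TH+np.pi/2
def jig(x,y,z): return np.array([C[0]+np.cos(TH)*x-np.sin(TH)*y, C[1]+np.sin(TH)*x+np.cos(TH)*y, z])
def nest(x,y,z): return jig(-y,62+x if False else .062+x,z)   # head at loading station
E
python3 - <<'E'
from h import *
im,c=load("wt"); a,b=plane(c,(276.2,182.8),.034),plane(c,(309,184.8),.034)
print("blank",plane(c,(292.5,183.75),.034),np.degrees(np.arctan2(*(b-a)[1::-1])),np.hypot(*(b-a)[:2]))
manip.command_gripper(0.0)
manip.move_pose(nest(.058,-.040,.20),down(OUT)); manip.movel(nest(.058,-.040,.096),v=.12)
print(manip.get_ft_force(),manip.get_tcp_pos())
hit=manip.movel(nest(.058,-.0085,.096),v=.03,until_force=9)
p=np.array(manip.get_tcp_pos()); d=p-nest(0,0,p[2]); print(hit,"nest y",d[:2]@np.array([-np.cos(TH),-np.sin(TH)]),manip.get_ft_force(),manip.get_time())
im,_=shot("top","top2")
E
```

```text
blank [0.5054 0.2822 0.034 ] 21.254041810128083 0.04150531220208893
[-0.3525  0.1989  0.0758] [0.596  0.0491 0.0968]
False nest y -0.008936342829299343 [ 2.4193 -0.3167 -1.0472] 7.2917
```

Run:
```python
from h import *
im,c=shot("scene","sc2"); u=proj(c,nest(0,0,.08)).astype(int)
cv2.imwrite("pics/sc2c.png",cv2.resize(im[u[1]-75:u[1]+75,u[0]-100:u[0]+100],None,fx=4,fy=4,interpolation=cv2.INTER_CUBIC))
```

```text
(no output)
```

View pics/sc2c.png

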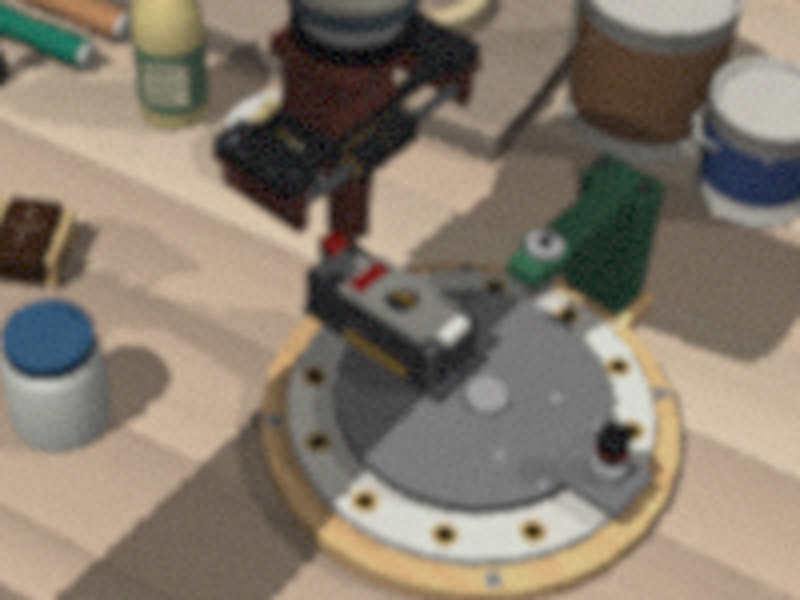

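The crop shows the leaf still shut, with the finger just touching the red button at (335,245), so the fingers are slimmer than I assumed. I'll push further in steps and track the stripe.

Run:
```python
from h import *
def red():
    im,c=shot("scene"); u=proj(c,nest(.01,0,.087)).astype(int); w=im[u[1]-25:u[1]+25,u[0]-30:u[0]+30]
    return [(b[0]+u-[30,25],b[1][4]) for b in blobs((0,150,90),(8,255,255),w,5)[0]]
print(red())
for y in(-.006,-.004,-.002,0.,.0015):
    hit=manip.movel(nest(.058,y,.096),v=.02,until_force=8); r=red(); print(y,hit,manip.get_ft_force(),r)
    if hit: break
im,c=shot("scene","sc3")
```

```text
[(array([273.    , 201.3125]), np.int32(16)), (array([281.7333, 209.8667]), np.int32(15))]
-0.006 False [ 2.083  -1.1984 -0.6788] [(array([271.9, 201.7]), np.int32(10)), (array([287.3158, 201.5789]), np.int32(19))]
-0.004 False [ 3.046  -0.5033  0.4672] [(array([272.    , 202.2353]), np.int32(17))]
-0.002 False [ 3.2834 -0.3054 -0.4761] [(array([271.6, 202.8]), np.int32(15))]
0.0 False [ 6.2023 -1.7019 -2.3431] [(array([271.25 , 203.125]), np.int32(16))]
0.0015 False [ 8.7632 -3.6029 -4.5157] [(array([271.0667, 203.1333]), np.int32(15))]
```

Run:
```python
from h import *
manip.movel(nest(.058,-.02,.096),v=.05); manip.movel(nest(.058,-.045,.17),v=.15)
B=np.array([.5054,.2822]); yaw=np.radians(111.25)
manip.command_gripper(1.0)
manip.move_pose([*B,.13],down(yaw)); im,c=shot("wrist","wt2")
manip.movel([*B,.013],v=.10,until_force=8); print(manip.get_tcp_pos(),manip.get_ft_force())
manip.command_gripper(0.0); print("w",manip.get_grip_width()*.088,manip.get_finger_force())
manip.movel([*B,.10],v=.12); print("w",manip.get_grip_width()*.088,manip.get_finger_force(),manip.get_time())
shot("top","top4")
```

```text
[0.5059 0.2825 0.0136] [0.4739 0.915  0.5896]
w 0.060107795782132926 30.000452399253845
w 0.060355541402328475 29.999958872795105 15.4333
```

Run:
```python
from h import *
S=np.array([.54,.18])
manip.move_pose([*S,.10],down(OUT+np.pi/2)); manip.movel([*S,.025],v=.12)
h=manip.movel([*S,.006],v=.02,until_force=3); print(h,manip.get_tcp_pos())
manip.command_gripper(.9); manip.movel([*S,.20],v=.2)
manip.move_pose([*S,.20],down(OUT)); im,c=shot("wrist","wb"); 
for z in [.028]:
    u=proj(c,[*S,z]); print(u); print(blank(c,im,(4,120,20),(18,255,95),u,z))
im,c=shot("top","top5"); u=proj(c,nest(0,0,.08)).astype(int)
a=cv2.resize(im[u[1]-50:u[1]+50,u[0]-66:u[0]+66],(790,598),interpolation=cv2.INTER_CUBIC); cv2.imwrite("pics/top5c.png",a)
print(manip.get_time())
```

```text
True [0.5398 0.1799 0.0072]
[272.9062 188.8238]
(array([0.5397, 0.1804]), 79.2997055053711, (58.888084411621094, 38.77280807495117), array([ 254,  161,   38,   55, 1992], dtype=int32))
21.325
```

View pics/wb.png

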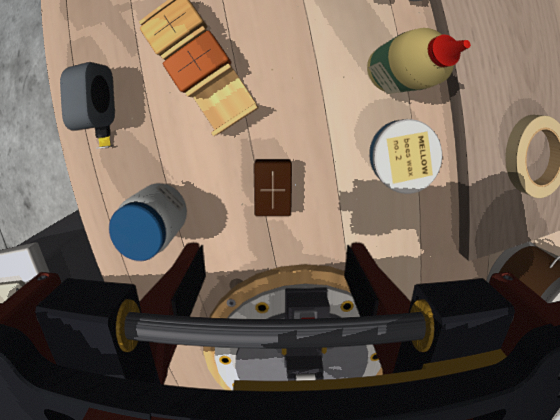

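wb shows the walnut flat at (272,188), measured within 0.5 mm and 0.1° of where I set it, so the wrist calibration is good. Next is the regrasp by the long sides and the placing.

Run:
```python
from h import *
S=np.array([.54,.18])
manip.movel([*S,.0125],v=.15,until_force=8); print(manip.get_tcp_pos())
manip.command_gripper(0.0); z0=manip.get_tcp_pos()[2]; print("w",manip.get_grip_width()*.088,z0)
manip.movel([*S,.16],v=.2)
manip.move_pose(nest(0,0,.16),down(OUT)); manip.movel(nest(0,0,.10),v=.12)
h=manip.movel(nest(0,0,.050+z0-.001),v=.03,until_force=6); p=manip.get_tcp_pos(); print(h,p,nest(0,0,0),"bottom",p[2]-z0,manip.get_ft_force())
print(manip.get_time())
```

```text
[0.5406 0.1802 0.0133]
w 0.03996591189567072 0.012563845320190097
True [ 0.5446 -0.0004  0.065 ] [ 0.5453 -0.0004  0.    ] bottom 0.0524151486302457 [ 0.027  -0.6365 -0.7969]
26.75
```

Run:
```python
from h import *
h=manip.movel(nest(0,0,.0622),v=.02,until_force=8); p=manip.get_tcp_pos(); print(h,p,manip.get_ft_force())
manip.command_gripper(.62); manip.wait(.3); manip.movel(nest(0,0,.12),v=.15); manip.movel(nest(0,0,.24),v=.25)
im,c=shot("wrist","wn"); u=proj(c,nest(0,0,.078)); print(u,manip.get_time())
print(blank(c,im,(4,100,20),(18,255,110),u,.078),nest(0,0,0))
cv2.imwrite("pics/wnc.png",cv2.resize(im[int(u[1])-75:int(u[1])+75,int(u[0])-100:int(u[0])+100],None,fx=4,fy=4,interpolation=cv2.INTER_CUBIC))
```

```text
True [ 0.5452 -0.0004  0.0624] [-0.0132  0.2853  4.2281]
[274.3557 191.1472] 28.9417
(array([ 0.5484, -0.0004]), 79.32215881347656, (61.35820388793945, 46.549930572509766), array([ 255,  161,   46,   59, 2334], dtype=int32)) [ 0.5453 -0.0004  0.    ]
```

View pics/wnc.png

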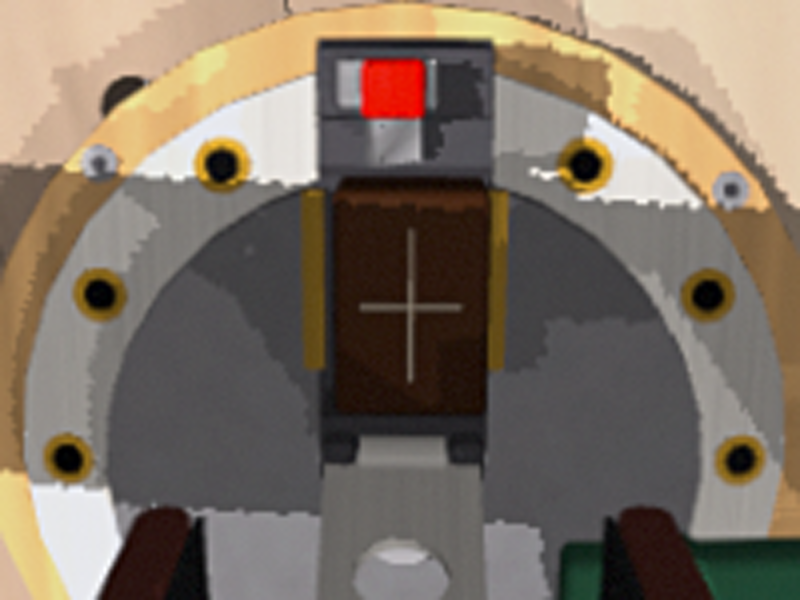

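The crop shows the blank seated between the guides (px 333–487 against guides at 325–490), with its cross at (410,305) and the leaf open below it. Now I'll close the leaf.

Run:
```python
from h import *
manip.command_gripper(0.0)
manip.movel(nest(-.108,0,.24),v=.25); manip.movel(nest(-.108,0,.125),v=.2)
for x,z in((-.06,.125),(-.015,.125),(.012,.116),(.031,.100)):
    h=manip.movel(nest(x,0,z),v=.1,until_force=15); print(x,h,manip.get_ft_force())
    if h: break
else:
    h=manip.movel(nest(.031,0,.0845),v=.03,until_force=18); print("press",h,manip.get_tcp_pos(),manip.get_ft_force())
im,c=shot("scene","sc6"); u=proj(c,nest(0,0,.08)).astype(int); print(manip.get_time())
cv2.imwrite("pics/sc6c.png",cv2.resize(im[u[1]-60:u[1]+60,u[0]-80:u[0]+80],None,fx=4,fy=4,interpolation=cv2.INTER_CUBIC))
```

```text
-0.06 False [ 0.192  -0.503   0.2297]
-0.015 False [ 0.4172 -1.0246  0.3441]
0.012 False [0.0726 1.1498 1.4858]
0.031 False [-1.1256  1.1862  0.5552]
press True [0.5544 0.0302 0.0867] [ 2.8301 -0.1276  1.6307]
33.8083
```

Run:
```python
from h import *
h=manip.movel(nest(.031,0,.0835),v=.02,until_force=20); print("press",h,manip.get_tcp_pos(),manip.get_ft_force())
manip.movel(nest(.031,0,.13),v=.15); manip.movel(nest(.0,0,.24),v=.25)
im,c=shot("wrist","wn2"); u=proj(c,nest(0,0,.085)); print(manip.get_time())
print([(b[0]-u,b[1][4],plane(c,b[0],.105)) for b in blobs((0,150,110),(6,255,255),im[:260],30)[0]], proj(c,nest(.056,.0025,.105))-u)
cv2.imwrite("pics/wn2c.png",cv2.resize(im[int(u[1])-75:int(u[1])+75,int(u[0])-100:int(u[0])+100],None,fx=4,fy=4,interpolation=cv2.INTER_CUBIC))
```

```text
press False [0.5537 0.0301 0.0848] [ 4.4734 -0.0066  6.5148]
35.25
[(array([ -8.2971, -54.9071]), np.int32(229), array([0.5485, 0.0566, 0.105 ])), (array([ -1.1305, -26.0374]), np.int32(331), array([0.5499, 0.029 , 0.105 ]))] [ -2.8809 -54.2992]
```

View pics/wn2c.png

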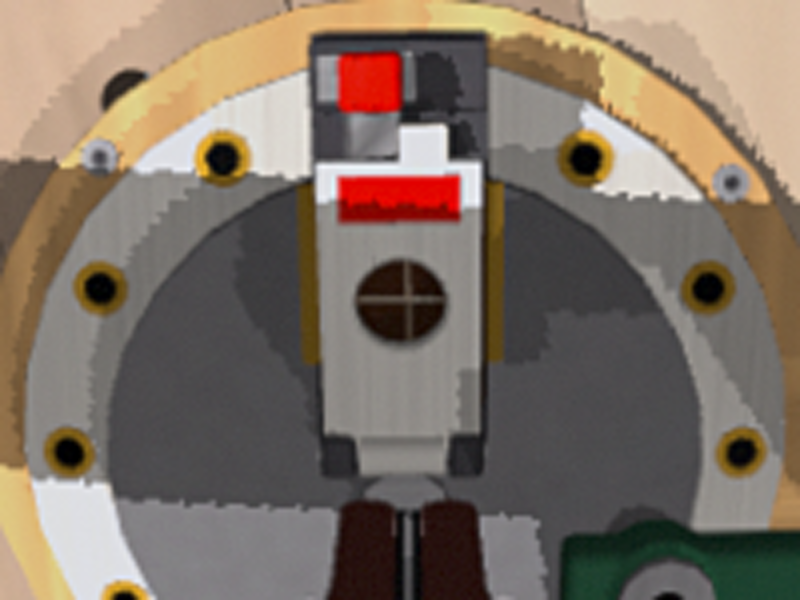

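The crop shows the leaf almost shut, but the button at (370,82) is still about 5 mm aside, so the lip isn't past the tooth yet. I'll press again, slightly inward and deeper.

Run:
```python
from h import *
manip.movel(nest(.027,0,.11),v=.25)
manip.movel(nest(.027,0,.090),v=.06,until_force=15)
for z in (.0835,.082,.0805):
    h=manip.movel(nest(.027,0,z),v=.02,until_force=22); print("press",z,h,manip.get_tcp_pos(),manip.get_ft_force())
    if h or manip.get_ft_force()[2]>16: break
manip.movel(nest(.027,0,.13),v=.15); manip.movel(nest(.0,0,.24),v=.25)
im,c=shot("wrist","wn3"); u=proj(c,nest(0,0,.085)); print(manip.get_time())
print([(b[0]-u,b[1][4],plane(c,b[0],.105)) for b in blobs((0,150,110),(6,255,255),im[:260],30)[0]], proj(c,nest(.056,.0025,.105))-u)
cv2.imwrite("pics/wn3c.png",cv2.resize(im[int(u[1])-75:int(u[1])+75,int(u[0])-100:int(u[0])+100],None,fx=4,fy=4,interpolation=cv2.INTER_CUBIC))
```

```text
press 0.0835 False [0.5513 0.0261 0.0845] [-1.9014  0.4609  9.2514]
press 0.082 False [0.552  0.0259 0.0839] [-1.4759 -1.3731 16.2851]
38.2583
[(array([ -2.6247, -55.0098]), np.int32(225), array([0.5536, 0.0557, 0.105 ])), (array([ -0.0085, -26.9761]), np.int32(333), array([0.5511, 0.0297, 0.105 ]))] [ -2.883  -54.3106]
```

The button is back at its home offset, (-2.6) against the expected (-2.9), so the latch snapped. Before gripping the knob I'll check the ring centre again from this view.

Run:
```python
from h import *
from scipy.optimize import least_squares
for n in("wn","wn3"):
    im,c=load(n); m=(im.max(2)<60).astype(np.uint8); nn,l,s,ce=cv2.connectedComponentsWithStats(m)
    k=np.array([plane(c,ce[i],.028)[:2] for i in range(1,nn) if 15<s[i,4]<200]); k=k[abs(np.hypot(*(k-C).T)-.105)<.003]
    f=lambda x:np.concatenate([p-x[:2]-.105*np.array([np.cos(t),np.sin(t)]) for p in k for t in [x[2]+np.round((np.arctan2(*(p-x[:2])[::-1])-x[2])/(np.pi/6))*np.pi/6]])
    r=least_squares(f,[*C,TH]); print(n,r.x,len(k),abs(r.fun).max())
yaw=TH
manip.command_gripper(0.7)
manip.move_pose(jig(0,-.105,.16),down(yaw)); manip.movel(jig(0,-.105,.0645),v=.12,until_force=8)
print(manip.get_tcp_pos(),jig(0,-.105,0),manip.get_ft_force(),manip.get_joint_pos())
manip.command_gripper(0.0); print("w",manip.get_grip_width()*.088,manip.get_tcp_pos(),manip.get_ft_force(),manip.get_time())
```

```text
wn [ 0.5336 -0.0615 -0.1871] 8 0.000760364957273621
wn3 [ 0.5334 -0.0615 -0.1873] 7 0.0009835290726933066
[ 0.5146 -0.1645  0.065 ] [ 0.5141 -0.1645  0.    ] [ 0.1654  0.0245 -0.4256] [-0.3315  0.537   1.9077 -0.      0.696   1.4266]
w 0.021192627723208162 [ 0.5143 -0.1637  0.0646] [1.728  6.0562 1.9503] 42.1167
```

Run:
```python
from h import *
p=np.array(manip.get_tcp_pos()); z=.0645+.0105
h=manip.movel(jig(0,-.105,z),v=.03,until_force=30); print(h,manip.get_tcp_pos(),manip.get_ft_force()); manip.wait(.2)
print("w",manip.get_grip_width()*.088)
for a in np.radians(np.arange(9,90.1,9)):
    h=manip.movel(jig(-.105*np.sin(a),-.105*np.cos(a),z),v=.06,until_force=25)
    f=manip.get_ft_force(); print(round(np.degrees(a)),h,f)
    if h: break
print(manip.get_tcp_pos(),jig(-.105,0,0),manip.get_time())
```

```text
False [ 0.5135 -0.1636  0.0745] [ 2.079   5.3197 -6.0374]
w 0.021651736369216378
9 False [ 1.3865  6.0598 -6.2128]
18 False [ 2.9907  7.8288 -7.0689]
27 False [ 3.9925  7.137  -7.3703]
36 False [ 4.6361  6.6461 -6.9423]
45 False [ 5.807   6.0609 -7.787 ]
54 False [ 6.678   3.2139 -6.8902]
63 False [ 5.9592  2.066  -6.6731]
72 False [ 6.1655  1.4588 -6.2944]
81 False [ 6.7496  0.4772 -7.2125]
90 False [ 6.1154 -0.5995 -7.5616]
[ 0.4309 -0.0412  0.0753] [ 0.4305 -0.0417  0.    ] 47.0667
```

Swung smoothly. Now I'll lower it, release, and check.

Run:
```python
from h import *
h=manip.movel(jig(-.105,0,.0647),v=.03,until_force=15); print(h,manip.get_tcp_pos(),manip.get_ft_force())
manip.command_gripper(.5); manip.wait(.4); manip.movel(jig(-.105,0,.14),v=.15)
manip.move_pose(jig(-.07,.0,.30),down(TH+np.pi/2)); manip.wait(.2)
im,c=shot("wrist","wf"); u=proj(c,jig(0,0,.05)); print(u,manip.get_time())
for n,P in(("knob home top",jig(-.105,0,.089)),("button",jig(.118,-.0025 ,.105)),("stripe",jig(.09,0,.085))): print(n,proj(c,P))
print([(b[0],b[1][4]) for b in blobs((0,150,110),(6,255,255),im[:260],20)[0]])
a,b=[int(v) for v in u]; a=max(a-130,0); b=max(b-100,0); print(a,b)
cv2.imwrite("pics/wfc.png",cv2.resize(im[b:b+195,a:a+260],None,fx=3,fy=3,interpolation=cv2.INTER_CUBIC))
```

```text
False [ 0.4309 -0.0414  0.065 ] [ 5.5204 -0.4992 -4.5025]
[326.9715 175.4834] 50.8167
knob home top [243.4359 181.4992]
button [427.2532 188.054 ]
stripe [401.1212 182.0755]
[(array([401.7647, 173.6471]), np.int32(51))]
196 75
```

View pics/wfc.png

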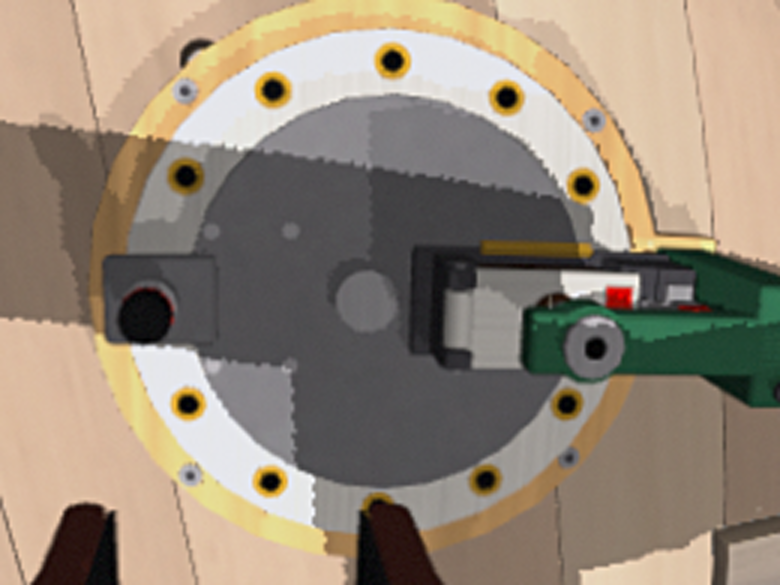

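The crop shows the nest lying under the bush (595,347) and the knob at (145,315), where a homed pin should be. As a final check, I'll touch the knob top gently, then hand in.

Run:
```python
from h import *
manip.command_gripper(0.0)
manip.move_pose(jig(-.105,0,.13),down(TH+np.pi/2)); manip.movel(jig(-.105,0,.100),v=.1)
h=manip.movel(jig(-.105,0,.086),v=.015,until_force=5); z=manip.get_tcp_pos()[2]; print(h,z,manip.get_ft_force())
manip.movel(jig(-.105,0,.16),v=.15); manip.wait(.3); print(manip.get_time())
if h and z<.0905 or not h: manip.job_done(); print("handed in")
```

```text
True 0.08925878548359142 [-1.0325 -0.0671  7.8875]
54.4167
the job is handed in; nothing more can be done
handed in
```

The job is handed in at 54 s of the 72 s allowed, though I have not seen the verdict: the walnut blank is latched in the nest under the drill bush, and the index pin is home (knob top touched at 89.3 mm, nominal 89).

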